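# Set a square on a cover panel for marking out

### The arm

A 6-joint arm with a two-finger parallel gripper is mounted at the origin on the work surface. World frame = base frame: x ahead of the robot, y to its left, z up, the work surface at z = 0. Lengths are in m, angles in rad, forces in N, time in s.
With the tool pointing down it reaches from about 0.3 to 0.775 m from the base axis. Payload 14.6 kg.
Tool frame: the origin (TCP) lies midway between the tips of the shut fingers; the grasp point (between the pads) lies 19 mm behind it; z points along the fingers, y is the line along which they close (so a half turn about z gives the same grasp; the last joint's range is limited). The gripper opens to 85 mm and grips with 20 to 120 N. Pads are 22 mm wide; open, the fingers measure 114 mm over their backs; the gripper's body (76 mm by 85 mm) begins 54 mm behind the grasp point. The pads swing forward as they close: fully open they stand 13 mm farther back than shut.
Start: joints at [1.204, 0.3, 1.521, -0, 1.321, -0.067], TCP at [0.162, 0.525, 0.231] pointing down, gripper open.
Joint ranges: [-3.03, 3.03], [-0.79, 2.21], [0.23, 2.52], [-1.04, 4.18], [0, 3.07], [-2.55, 2.55]. Speed limits (rad/s): [2.22, 2.22, 2.57, 3.14, 3.14, 3.14].

### API

Orientations are given as a unit quaternion [x, y, z, w].
In Python, from station import arm gives the robot as it stands. The module is installed in compiled form; this text tells all that it offers.
- The arm moves only by the shell command python3 -m crank 'ROWS' [FORCE]. ROWS is JSON, a list of rows, each a list of 5 numbers: the shift along the tool's x, y, z scaled (see below), then the turn about the tool's z scaled (see below), then the closure, from -1 (fully open) to 1 (shut). A call has 1 to 8 rows; each row shifts and turns the commanded pose from where the row before left it, along the tool's axes as they then stand; what a row does not reach is not made up. The controller multiplies each number of a shift by 80 cm and each number of a turn by pi/2 rad. A row lasts 1/8 s, in which the tool goes at most 62.5 mm and 10.7 degrees, less where a joint would pass 70% of its speed; a pose out of reach is approached as far as the arm can. A call with a number of a shift or a turn outside -1 to 1 is refused whole. A call with a gripper value outside its range is refused whole. The fingers move at their own pace and stop on an object; FORCE is the grip in N (left out, the last holds). Time passes only in rows, so rows that do not move let the fingers close. It gives the time, the measured TCP pose, the force, the opening and the grip force at its end, in the units of the state.
- arm.read_state(): the state, without advancing time (a new reading comes with each control period).
- arm.grab_frame(name): name is "scene" or "top"; returns a dict with "color" (480x640x3 uint8, red, green, blue), "range_z" (480x640 float32, m along the optical axis (not along the pixel's ray), 0 where there is no reading), "fx", "fy", "cx", "cy" (pixels), "dist_coeffs" ([k1, k2, p1, p2, k3] as OpenCV has them; the pictures are not rectified), "origin" and "orientation" of the camera in the world. Camera axes: x right, y up, looking along -z (the intrinsics and any distortion apply to the point x, -y, -z); pixel columns grow to the right and rows downward; lengths in m; the calibration is good to about 2 mm. A picture is of the moment at which its call begins.
- arm.sign_off(): hands the job in; it is judged then, once.
The state is a dict: "time": time; "q": joint angles; "qd": joint speeds; "joint_torque": joint torques, N m; "tool_pos": TCP position; "eef_rot": TCP orientation; "ft_force": force on the tool from outside, world axes, zero at the start; "moment": the same for the moment, N m; "width": finger opening in m; "grasp_force": force on a finger pad.
Only numpy, scipy, OpenCV 4.12 (cv2) and the standard library are available. Lean on these libraries where they do the work, as an engineer would, in place of code of your own. Each camera call takes 0.05 s, during which the arm holds its last target. There are 200 camera calls.

### The job

Get this appliance cover panel ready for marking out: clear the screwdriver off it and lay it down flat in the green tray, then set the square with its blue stock standing on the bench, flush along its whole length against the panel's near edge, and its metal blade over the panel so that the blade's outer edge runs along the red line. Leave the silver capacitor, the jar and the transformer where they stand.

Things in the scene. Friction and masses are not known exactly. Their poses are not given: they have to be found in the camera images.
- panel: White flat appliance cover panel, 200 (x) x 280 (y) x 16 (z) mm, fixed to the bench (it cannot move), with black vent dots and two small dark clips at its far corners (22 mm high). Origin: centre of its underside, on the bench. Its near edge, the one towards the robot, is its face at x = -100 mm, running along its y axis.
- red_line: Straight red line, 4 mm wide, 194 mm long, drawn on the panel's top from the near edge inwards, square to that edge. Origin: on the line's centreline exactly at the near edge, at the height of the panel's top (16 mm above the bench). x runs along the line away from the robot, y along the panel's edge; its axes are parallel to the panel's.
- square: Loose L-shaped square, about 0.56 kg, lying right way up. Blue stock 30 (x) x 140 (y) x 46 (z) mm; origin at the centre of the stock's underside. Metal blade 3 mm thick sticking out of the stock's +x face at its +y end: x 15 to 175, y 38 to 70, z 17 to 20 mm, so it passes 1 mm above the panel when the stock stands on the bench. Centre of mass near x 7, y 4 mm.
- stock_blade_end (a point): Point on the stock's inner face (the x = 15 mm face, which goes against the panel's near edge) at its blade end: 15, 70, 8 mm in the square's frame.
- stock_far_end (a point): Point on the stock's inner face at its other end: 15, -70, 8 mm in the square's frame. It too comes against the panel's near edge. Sliding the square on the bench takes a push of roughly 3 to 10 N.
- blade_edge (a point): Point halfway along the blade's outer edge (the y = 70 mm edge, flush with the stock's end): 95, 70, 18.5 mm in the square's frame. It comes over the red line, the rest of the square then lying on the line's -y side.
- driver: Loose screwdriver, 85 g, lying on the panel along the red line, handle towards the robot: orange eight-sided handle 84 mm long, 24 mm across flats, with a black end cap, then a steel shaft 6 mm thick, its tip 122 mm from the origin. Origin: underside of the handle halfway along it; x points to the tip, z is up at the start (the centre of the handle is 12 mm above the origin).
- driver_mid (a point): Centre of the screwdriver's handle, on its axis: 0, 0, 12 mm in the driver's frame; 16 mm above the bench when lying in the tray.
- tray: Green open tray, 210 (x) x 120 (y) x 28 (z) mm outside, walls and floor about 4 mm, fixed to the bench. Origin: centre of its underside, on the bench.
- capacitor: Bystander: loose upright silver capacitor can, 40 mm across, 55 mm tall with its terminals, standing on the panel, on the -y side of where the blade goes. Origin: centre of its underside.
- jar: Bystander: loose glass jar with a yellow cap, 40 mm across, 50 mm tall, standing on the panel on the +y side of the red line. Origin: centre of its underside.
- transformer: Bystander: transformer with dark core and copper coil, 70 (x) x 72 (y) x 57 (z) mm, standing on the bench on the robot's side of the panel, behind where the stock goes. Origin: centre of its underside.

How it is judged:
By the outcome, as a careful person would: the job done as asked, in the order asked, and still so for the second after the job is handed in, with the robot touching nothing.
It also fails if it takes over 72 s, if anything falls off the work surface, if the arm or the gripper's body presses on something with over 40 N, if the wrist force passes 120 N, or if a joint passes its speed limit or range.

## Working session

There is one attempt and no reset: what is moved stays moved. The work goes in short steps, Python scripts to look and compute and a shell command to move; the robot and the scene stay as the last step left them, time stands still between calls to the robot, and variables do not carry over. Pictures are saved under pics/ and viewed, at most 10 in all, crops included, and the job is handed in when it is done.

```bash
mkdir -p pics; ls; cat > h.py <<'E'
import numpy as np,cv2
from station import arm
from scipy.spatial.transform import Rotation as R
def grab(n):
    f=arm.grab_frame(n); f['K']=np.array([[f['fx'],0,f['cx']],[0,f['fy'],f['cy']],[0,0,1]]); f['D']=np.array(f['dist_coeffs'],float)
    f['R']=R.from_quat(f['orientation']).as_matrix(); f['o']=np.array(f['origin']); return f
def rays(f,px):
    p=cv2.undistortPoints(np.array(px,float).reshape(-1,1,2),f['K'],f['D']).reshape(-1,2)
    return np.c_[p[:,0],-p[:,1],-np.ones(len(p))]@f['R'].T
def onplane(f,px,z):
    d=rays(f,px); return f['o']+d*((z-f['o'][2])/d[:,2])[:,None]
def depthpts(f,px):
    d=rays(f,px); px=np.array(px,int).reshape(-1,2); return f['o']+d*f['range_z'][px[:,1],px[:,0]][:,None]
def proj(f,P):
    c=(np.atleast_2d(P)-f['o'])@f['R']; c=c*[1,-1,-1]
    return cv2.projectPoints(c,np.zeros(3),np.zeros(3),f['K'],f['D'])[0].reshape(-1,2)
E
python3 - <<'E'
from h import *
for n in ('scene','top'):
    f=grab(n); cv2.imwrite(f'pics/{n}0.png',f['color'][:,:,::-1]); print(n,f['o'],f['R'].round(3).tolist(),f['fx'],f['D'])
s=arm.read_state(); print({k:np.round(v,4).tolist() for k,v in s.items()})
E
```

```text
pics
scene [ 1.10951273 -0.1938268   0.8689401 ] [[0.309, -0.758, 0.574], [0.951, 0.247, -0.185], [-0.002, 0.603, 0.797]] 491.8904044624111 [-0.0926104  0.         0.         0.         0.       ]
top [ 0.37710378 -0.00259958  1.08185805] [[-0.019, 0.99, -0.137], [-1.0, -0.019, -0.003], [-0.006, 0.137, 0.991]] 494.45449236055805 [-0.06618639  0.          0.          0.          0.        ]
{'time': 0.1, 'q': [1.2044, 0.3004, 1.5215, -0.0, 1.3207, -0.0666], 'qd': [0.0015, -0.0013, 0.0002, 0.0003, -0.003, -0.0007], 'joint_torque': [0.002, -54.4381, -36.2373, -0.0, 0.003, -0.0], 'tool_pos': [0.1624, 0.5253, 0.2308], 'eef_rot': [0.1494, 0.9888, -0.0005, -0.0001], 'ft_force': [0.6313, -0.9683, 0.0628], 'moment': [0.0201, 0.0, 0.0576], 'grasp_force': 0.0, 'width': 0.0854}
```

View pics/scene0.png

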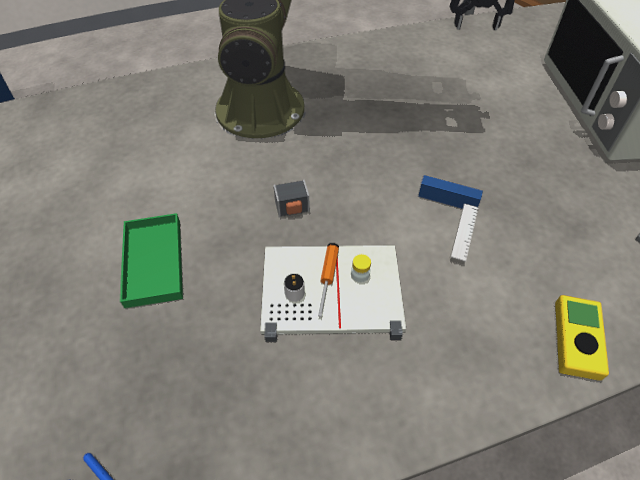

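View pics/top0.png

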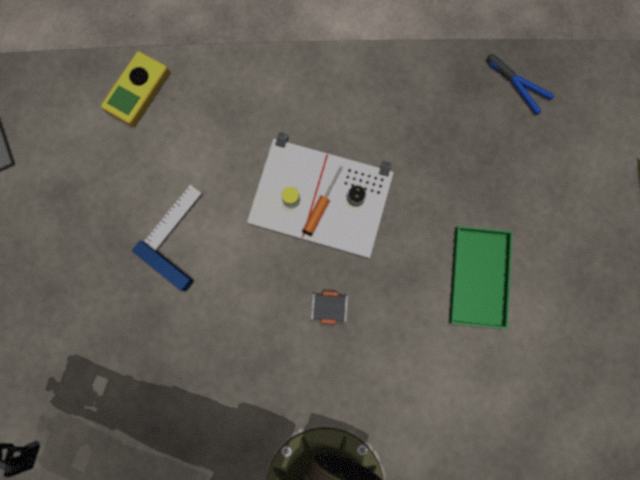

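The scene view looks back at the robot and shows the panel at (261–403, 247–333), the tray at (152, 260), the stock at (420–482, 180–205) and the driver at (330, 270). In the top view x runs up and y runs left. The panel corners there are (275,140), (392,172), (370,256) and (248,222), the red line runs (304,238)→(326,155), the stock (135,247)→(190,285), the transformer is at (330,307) and the tray at (481,277).

```bash
cat >> h.py <<'E'
def hsv(f): return cv2.cvtColor(f['color'],cv2.COLOR_RGB2HSV)
RNG={'panel':((0,0,165),(179,40,255)),'orange':((6,150,120),(16,255,255)),'blue':((105,120,40),(125,255,255)),'green':((55,120,60),(75,255,255)),
 'yellow':((22,130,120),(34,255,255))}
def blob(f,name,roi=None,rng=None):
    m=cv2.inRange(hsv(f),*(rng or RNG[name]))
    if roi: k=np.zeros_like(m);x0,y0,x1,y1=roi;k[y0:y1,x0:x1]=1;m=m*k
    n,l,st,c=cv2.connectedComponentsWithStats(m); 
    i=1+np.argmax(st[1:,4]); m=(l==i).astype(np.uint8); ct=max(cv2.findContours(m,cv2.RETR_EXTERNAL,cv2.CHAIN_APPROX_NONE)[0],key=cv2.contourArea)
    return m,ct.reshape(-1,2),c[i],st[i]
def redline(f,roi):
    m=cv2.inRange(hsv(f),(0,110,80),(5,255,255))|cv2.inRange(hsv(f),(172,110,80),(179,255,255))
    x0,y0,x1,y1=roi; k=np.zeros_like(m);k[y0:y1,x0:x1]=1; ys,xs=np.nonzero(m*k); return np.c_[xs,ys].astype(float)
def tri(f,p,g,q):
    d,e=rays(f,p),rays(g,q); out=[]
    for a,b in zip(d,e):
        a=a/np.linalg.norm(a);b=b/np.linalg.norm(b)
        t=np.linalg.lstsq(np.c_[a,-b],g['o']-f['o'],rcond=None)[0]
        A,B=f['o']+t[0]*a,g['o']+t[1]*b; out.append(np.r_[(A+B)/2,np.linalg.norm(A-B)])
    return np.array(out)
E
python3 - <<'E'
from h import *
np.set_printoptions(precision=4,suppress=True)
T,S=grab('top'),grab('scene')
rois={'panel':((235,130,400,265),(250,235,410,345))}
for n in RNG:
    for nm,f,i in(('top',T,0),('scene',S,1)):
        r=rois.get(n,((100,120,560,350),(100,150,500,350)))[i]
        m,ct,c,st=blob(f,n,r); q=cv2.minAreaRect(ct)
        print(n,nm,c,st,'box',cv2.boxPoints(q).round(1).tolist())
        if n=='panel': print('   poly',cv2.approxPolyDP(ct,5,True).reshape(-1,2).tolist())
for nm,f,r in(('top',T,(290,140,340,250)),('scene',S,(325,240,350,335))):
    p=redline(f,r); w=onplane(f,p,.016); l=cv2.fitLine(w[:,:2].astype(np.float32),cv2.DIST_HUBER,0,.001,.001).ravel()
    print('red',nm,len(p),l,w[:,:2].min(0),w[:,:2].max(0),'depthz',np.median(depthpts(f,p)[:,2]))
for nm,f in(('top',T),('scene',S)):
    big=cv2.resize(f['color'],None,fx=3,fy=3,interpolation=2)
    x0,y0,x1,y1=(120,120,386,320) if nm=='top' else (250,170,500,350)
    cv2.imwrite(f'pics/{nm}1.png',big[3*y0:3*y1,3*x0:3*x1,::-1])
E
```

```text
panel top [286.5937 187.6241] [ 249  143   77   94 4174] box [[248.0, 221.10000610351562], [272.79998779296875, 138.1999969482422], [325.3999938964844, 154.0], [300.5, 236.89999389648438]]
   poly [[273, 143], [249, 221], [300, 236], [325, 154]]
panel scene [332.4563 289.268 ] [ 260  245  146   86 9502] box [[258.79998779296875, 246.3000030517578], [403.8999938964844, 244.3000030517578], [405.1000061035156, 329.0], [260.0, 331.1000061035156]]
   poly [[394, 245], [339, 246], [340, 329], [335, 269], [323, 313], [318, 312], [326, 246], [265, 247], [260, 330], [265, 322], [276, 322], [277, 330], [389, 328], [390, 320], [405, 328]]
orange top [316.0807 213.9481] [305 197  24  35 347] box [[302.3999938964844, 227.60000610351562], [319.5, 194.6999969482422], [328.79998779296875, 199.5], [311.70001220703125, 232.5]]
orange scene [329.4903 263.3551] [321 245  18  40 414] box [[319.8999938964844, 282.3999938964844], [327.70001220703125, 243.6999969482422], [339.0, 246.0], [331.29998779296875, 284.70001220703125]]
blue top [161.7087 265.4011] [133 242  58  48 920] box [[131.6999969482422, 250.
[... 530 characters left out ...]
79296875]]
green scene [151.3831 260.8847] [ 120  214   63   94 4771] box [[115.30000305175781, 217.10000610351562], [177.3000030517578, 213.60000610351562], [182.39999389648438, 303.79998779296875], [120.4000015258789, 307.29998779296875]]
yellow top [290.0052 195.3057] [283 188  15  16 193] box [[283.0, 188.0], [297.0, 188.0], [297.0, 203.0], [283.0, 203.0]]
yellow scene [361.5312 262.9727] [353 254  18  19 256] box [[353.0, 272.0], [353.0, 254.0], [370.0, 254.0], [370.0, 272.0]]
red top 16 [ 0.9569 -0.2903  0.5959  0.0177] [0.5692 0.0025] [0.6473 0.0258] depthz 0.01746816438037735
red scene 140 [ 0.9556 -0.2948  0.6406  0.0023] [ 0.5538 -0.0203] [0.7106 0.0305] depthz 0.016425342986149394
```

View pics/top1.png

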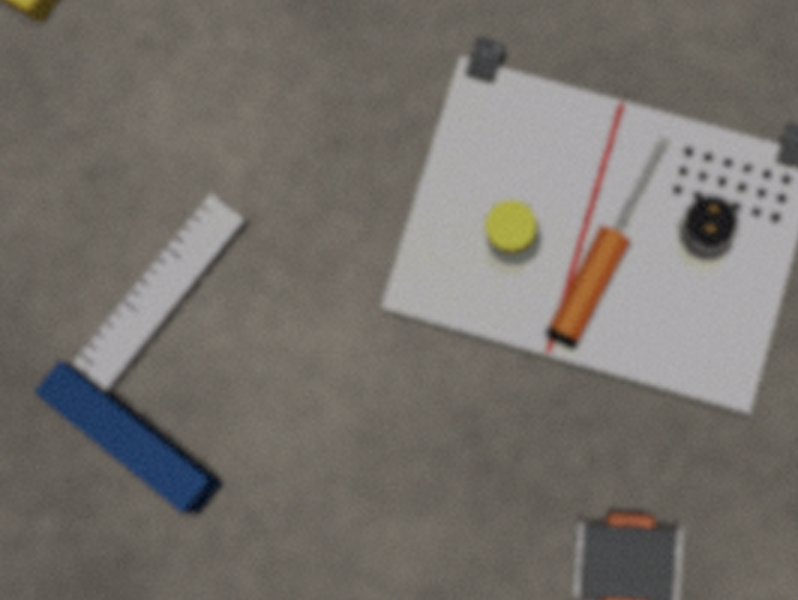

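View pics/scene1.png

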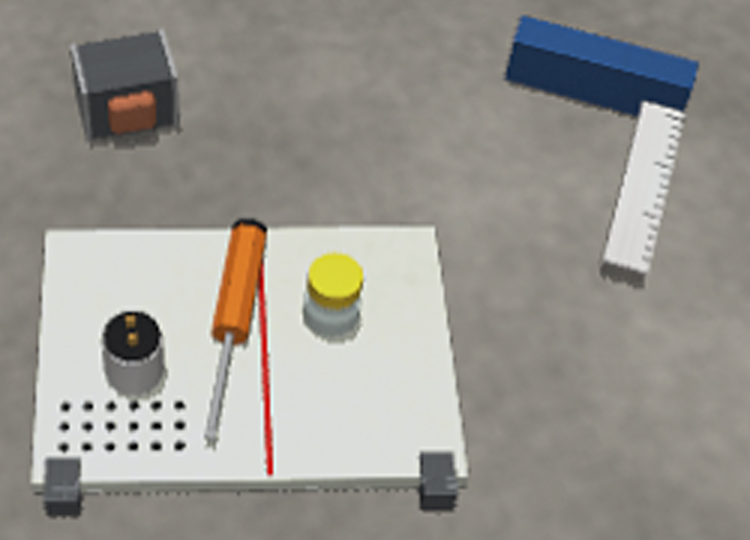

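```bash
cat >> h.py <<'E'
def fit(w):
    l=cv2.fitLine(np.asarray(w)[:,:2].astype(np.float32),cv2.DIST_HUBER,0,1e-4,1e-4).ravel()
    if l[0]<0:l[:2]*=-1
    return l
def nearedge(f,top,roi,cols):
    # subpixel panel near edge: strongest gradient per column
    g=cv2.GaussianBlur(cv2.cvtColor(f['color'],cv2.COLOR_RGB2GRAY).astype(float),(0,0),1.0); out=[]
    for c in cols:
        a,b=roi(c); d=np.abs(np.diff(g[a:b,c])); i=int(np.argmax(d[1:-1]))+1
        den=d[i-1]-2*d[i]+d[i+1]; out.append((c,a+i+.5+(0.5*(d[i-1]-d[i+1])/den if den else 0)))
    return np.array(out)
E
python3 - <<'E'
from h import *
np.set_printoptions(precision=4,suppress=True)
T,S=grab('top'),grab('scene')
pe={'scene':nearedge(S,0,lambda c:(239,253),list(range(272,318))+list(range(346,388))),
    'top':nearedge(T,1,lambda c:(int(222+(c-248)*.279)-5,int(222+(c-248)*.279)+7),list(range(256,298))+list(range(314,364)))}
for nm,f in(('top',T),('scene',S)):
    w=onplane(f,pe[nm],.016); l=fit(w); print(nm,'near edge',l,'yaw',np.degrees(np.arctan2(l[1],l[0]))+(90 if l[1]<0 else -90))
    i=0 if nm=='top' else 1
    P=np.argwhere(np.ones((480,640)))[:,::-1]; D=depthpts(f,P).reshape(480,640,3)
    for n in('orange','blue','green','yellow'):
        m,ct,c,st=blob(f,n,((100,120,560,350),(100,150,500,350))[i]); q=D[m>0]; z=q[:,2]
        zt=np.percentile(z,90); t=q[z>zt-.006][:,:2].astype(np.float32); r=cv2.minAreaRect(t)
        print(nm,n,'z90',zt,'med',t.mean(0),'rect',np.round(r[0],4),np.round(r[1],4),round(r[2],2))
        if n=='orange':
            w=onplane(f,ct,.028);r=cv2.minAreaRect(w[:,:2].astype(np.float32)*1000);print('   ray rect',r,fit(onplane(f,np.argwhere(m)[:,::-1],.028)))
            print('   tri',end='')
        if n=='blue': w=onplane(f,ct,.046);print('   ray z46 rect',cv2.minAreaRect(w[:,:2].astype(np.float32)*1000))
    # things above the panel/bench near region
    x=(D[...,2]>.045)&(D[...,2]<.08)&(D[...,0]>.3)&(D[...,0]<.8)&(abs(D[...,1])<.2)
    k,l,st,c=cv2.connectedComponentsWithStats(x.astype(np.uint8))
    for j in range(1,k):
        if st[j,4]>40: q=D[l==j]; print('  obj',st[j,4],q.mean(0),cv2.minAreaRect(q[q[:,2]>np.percentile(q[:,2],85)-.006][:,:2].astype(np.float32)*1000))
mo=[blob(f,'orange',r)[2] for f,r in((T,(100,120,560,350)),(S,(100,150,500,350)))]; print('tri driver',tri(T,[mo[0]],S,[mo[1]]))
print('tri stock top corners',tri(T,[(142,240.7),(132.7,250),(182.3,290.3)],S,[(480.7,197.5),(482.3,190.7),(424.7,175.3)]))
print('tri redline far end, panel near corner(+y,-y)',tri(T,[(326.7,154.7),(248,222.5),(370,256.5)],S,[(340,327.5),(394.5,246),(265.3,247.3)]))
print('tri tray outer rim corners',tri(T,[(457,227.5),(511,231.5)],S,[(182.4,299.5),(122,305)]))
E
```

```text
top near edge [0.2971 0.9548 0.5186 0.0183] yaw -17.284096
top orange z90 0.04248575575602735 med [0.5705 0.0083] rect [0.4947 0.0127] [0.0447 0.2329] 86.55
   ray rect ((576.5942993164062, 8.748188018798828), (22.888431549072266, 81.43936157226562), 61.88235092163086) [ 0.879  -0.4768  0.5755  0.008 ]
   tritop blue z90 0.049009859554422344 med [0.4685 0.3366] rect [0.4195 0.2061] [0.4209 0.0655] 69.67
   ray z46 rect ((469.7218017578125, 337.7063903808594), (140.80551147460938, 30.795486450195312), 51.216835021972656)
top green z90 0.022444227510437953 med [ 0.4432 -0.3177] rect [ 0.4498 -0.2089] [0.3917 0.2055] 82.96
top yellow z90 0.06896252518478933 med [0.6079 0.0613] rect [0.4998 0.0388] [0.2572 0.031 ] 11.79
  obj 285 [ 0.6088 -0.0773  0.0615] ((610.9859619140625, -77.72776794433594), (36.03688430786133, 36.63484191894531), 61.680118560791016)
  obj 250 [0.609  0.0625 0.0658] ((610.1487426757812, 62.76457977294922), (35.23872375488281, 35.374305725097656), 49.200050354003906)
  obj 896 [ 0.3744 -0.0144  0.056 ] ((374.1890563964844, -14.91878890991211), (71.9552993774414, 50.9
[... 886 characters left out ...]
, 84.5691909790039)
  obj 293 [0.6149 0.0581 0.063 ] ((612.0371704101562, 59.93836975097656), (33.93133544921875, 36.66481399536133), 69.81121063232422)
  obj 352 [ 0.6164 -0.082   0.0596] ((612.4710083007812, -81.14126586914062), (36.157127380371094, 39.730613708496094), 41.86634063720703)
tri driver [[0.5745 0.0072 0.032  0.0016]]
tri stock top corners [[0.5223 0.3817 0.05   0.0051]
 [0.5024 0.4007 0.0463 0.0011]
 [0.4158 0.294  0.0447 0.0044]]
tri redline far end, panel near corner(+y,-y) [[ 0.7117 -0.0184  0.0161  0.0009]
 [ 0.5626  0.1587  0.0125  0.0015]
 [ 0.4819 -0.1073  0.0156  0.0004]]
tri tray outer rim corners [[ 0.5448 -0.3028 -0.0009  0.004 ]
 [ 0.531  -0.4192  0.0149  0.0014]]
```

```bash
cat >> h.py <<'E'
def plan(x,y,z,yaw):
    "turn first (tool-y world angle to yaw deg), then tool-frame shift, all in row units"
    s=arm.read_state(); M=R.from_quat(s['eef_rot']).as_matrix(); a=np.degrees(np.arctan2(M[1,1],M[0,1]))
    d=(yaw-a+180)%360-180; t=-d/90; c=np.radians(yaw); Y=np.array([np.cos(c),np.sin(c)]); X=np.array([-Y[1],Y[0]])
    e=np.array([x,y])-s['tool_pos'][:2]; dz=s['tool_pos'][2]-z
    print(f"t={s['time']:.2f} pos {np.round(s['tool_pos'],4)} toolY {a:.2f} w {s['width']:.4f} F {np.round(s['ft_force'],1)} | turn {t:.4f} sx {e@X/.8:.4f} sy {e@Y/.8:.4f} sz {dz/.8:.4f} q6 {np.degrees(s['q'][5]):.0f}")
E
python3 - <<'E'
from h import *
np.set_printoptions(precision=4,suppress=True)
T,S=grab('top'),grab('scene')
for f,r in((T,(430,210,530,345)),(S,(100,200,200,320))):
    m,ct,c,st=blob(f,'green',r)
    for z in(0,.028):
        q=cv2.minAreaRect(onplane(f,ct,z)[:,:2].astype(np.float32)*1000); print(z,q)
plan(.575,.0075,.14,62)
E
```

```text
0 ((434.54632568359375, -352.25848388671875), (122.57235717773438, 210.818115234375), 83.26367950439453)
0.028 ((433.05963134765625, -343.2088928222656), (119.39997863769531, 205.36180114746094), 83.26364135742188)
0 ((418.98748779296875, -351.49652099609375), (127.71895599365234, 234.6280517578125), 83.70479583740234)
0.028 ((441.2384338378906, -346.4158935546875), (123.60344696044922, 227.0675811767578), 83.70476531982422)
t=0.40 pos [0.1624 0.5254 0.2312] toolY 72.82 w 0.0855 F [ 0.3 -0.1  0.7] | turn 0.1202 sx -0.7593 sy -0.3295 sz 0.1140 q6 -4
```

```bash
python3 -m crank '[[0,0,0,0.06,0],[0,0,0,0.06,0],[-0.063,-0.0275,0,0,0],[-0.063,-0.0275,0,0,0],[-0.063,-0.0275,0,0,0],[-0.063,-0.0275,0,0,0],[-0.063,-0.0275,0,0,0],[-0.063,-0.0275,0,0,0]]' 40 | tail -c 400; python3 -m crank '[[-0.063,-0.0275,0,0,0],[-0.063,-0.0275,0,0,0],[-0.063,-0.0275,0,0,0],[-0.063,-0.0275,0,0,0],[-0.063,-0.0275,0,0,0],[-0.063,-0.0275,0,0,0],[0,0,0.05,0,0],[0,0,0,0,0]]' | tail -c 400; python3 -c "
from h import *
plan(.575,.0075,.018,62)"
```

```text
time: 1.4
tool_pos: [0.3684, 0.2655, 0.2315]
eef_rot: [0.242, 0.97, 0.0, 0.0]
ft_force: [0.7, 0.2, 0.4]
width: 0.0428
grasp_force: 0.0
time: 2.4
tool_pos: [0.5715, 0.0083, 0.1887]
eef_rot: [0.242, 0.97, -0.001, -0.003]
ft_force: [0.3, -0.0, 1.2]
width: 0.0423
grasp_force: 0.0
t=2.40 pos [0.5715 0.0083 0.1887] toolY 61.98 w 0.0423 F [ 0.3 -0.   1.2] | turn -0.0002 sx -0.0043 sy 0.0011 sz 0.2134 q6 -65
```

```bash
python3 -m crank '[[-0.003,0,0.06,0,0],[0,0,0.06,0,0],[0,0,0.05,0,0],[0,0,0.03,0,0],[0,0,0.01,0,0],[0,0,0,0,0],[0,0,0,0,0]]' ; python3 - <<'E'
from h import *
plan(.575,.0075,.018,62)
f=grab('scene'); cv2.imwrite('pics/s2.png',cv2.resize(f['color'][160:350,240:440],None,fx=3,fy=3,interpolation=2)[:,:,::-1])
E
```

```text
time: 3.28
tool_pos: [0.5756, 0.0076, 0.0249]
eef_rot: [0.242, 0.97, 0.0, 0.001]
ft_force: [0.5, 0.9, 0.4]
width: 0.0426
grasp_force: 0.0
t=3.27 pos [0.5756 0.0076 0.0249] toolY 62.04 w 0.0426 F [0.5 0.9 0.4] | turn 0.0004 sx 0.0006 sy -0.0004 sz 0.0086 q6 -65
```

View pics/s2.png

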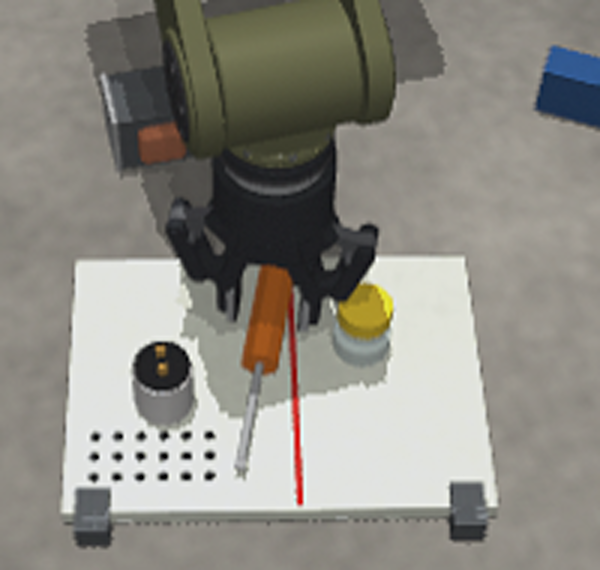

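The picture shows the fingers at (230,300) and (310,300) straddling the handle, clear of the jar at (362,310). I'll lower and grip.

```bash
python3 -m crank '[[0,0,0.008,0,0],[0,0,0,0,1],[0,0,0,0,1],[0,0,0,0,1],[0,0,0,0,1]]' 40; python3 -m crank '[[0,0,-0.03,0,1],[0,0,-0.06,0,1],[0,0,-0.06,0,1],[0,0,-0.06,0,1],[0,0,0,0,1]]'; python3 -c "
from h import *
plan(.398,-.343,.2,84)"
```

```text
time: 3.95
tool_pos: [0.5767, 0.0072, 0.0193]
eef_rot: [0.242, 0.97, 0.001, 0.003]
ft_force: [-2.4, -1.6, 19.7]
width: 0.0229
grasp_force: 44.4
time: 4.58
tool_pos: [0.5761, 0.0074, 0.1886]
eef_rot: [0.242, 0.97, 0.001, 0.003]
ft_force: [0.6, 0.6, -0.8]
width: 0.0231
grasp_force: 40.1
t=4.58 pos [0.5761 0.0074 0.1886] toolY 62.02 w 0.0231 F [ 0.6  0.6 -0.8] | turn -0.2442 sx 0.1757 sy -0.4589 sz -0.0142 q6 -65
```

```bash
python3 -m crank '[[0,0,0,-0.08,1],[0,0,0,-0.08,1],[0,0,0,-0.08,1],[0.022,-0.057,0,0,1],[0.022,-0.057,0,0,1],[0.022,-0.057,0,0,1],[0.022,-0.057,0,0,1],[0.022,-0.057,0,0,1]]'; python3 -m crank '[[0.022,-0.057,0,0,1],[0.022,-0.057,0,0,1],[0.022,-0.057,0,0,1],[0,0,0,0,1],[0,0,0,0,1]]'; python3 - <<'E'
from h import *
plan(.394,-.3414,.009,83.4)
T,S=grab('top'),grab('scene')
for f,r in((T,(430,180,560,345)),(S,(80,150,240,320))):
  try:
    m,ct,c,st=blob(f,'orange',r); w=onplane(f,np.argwhere(m)[:,::-1],.2); l=fit(w); print(st,w.mean(0),np.degrees(np.arctan2(l[1],l[0])))
  except Exception as e: print(e)
cv2.imwrite('pics/s3.png',np.hstack([f['color'][100:350,a:b] for f,a,b in((T,380,600),(S,60,280))])[:,:,::-1])
E
```

```text
time: 5.58
tool_pos: [0.4608, -0.2104, 0.1837]
eef_rot: [0.056, 0.998, 0.0, -0.001]
ft_force: [1.9, 0.0, -0.4]
width: 0.0231
grasp_force: 40.1
time: 6.2
tool_pos: [0.3942, -0.339, 0.1839]
eef_rot: [0.056, 0.998, 0.001, -0.001]
ft_force: [-0.3, 0.2, -0.8]
width: 0.0229
grasp_force: 40.1
t=6.20 pos [ 0.3942 -0.339   0.1839] toolY 83.60 w 0.0229 F [-0.3  0.2 -0.8] | turn 0.0022 sx -0.0001 sy -0.0030 sz 0.2187 q6 -128
[510 271   6   9  47] [ 0.42505476 -0.3443288   0.2       ] -21.519436
[121 171  14  36 300] [ 0.41018755 -0.34267686  0.2       ] 0.6784893
```

View pics/s3.png

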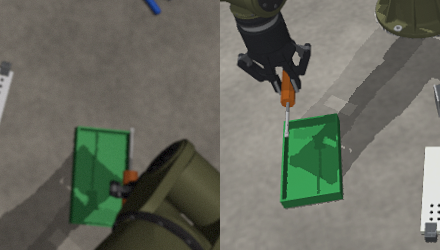

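```bash
python3 -m crank '[[0,-0.003,0.06,0,1],[0,0,0.06,0,1],[0,0,0.05,0,1],[0,0,0.03,0,1],[0,0,0.018,0,1],[0,0,0,0,1],[0,0,0,0,1]]' ; python3 -c "
from h import *
plan(.394,-.3414,.008,83.4)"
```

```text
time: 7.18
tool_pos: [0.3947, -0.342, 0.0115]
eef_rot: [0.055, 0.998, -0.001, 0.001]
ft_force: [-0.5, -0.2, -1.1]
width: 0.0231
grasp_force: 40.1
t=7.17 pos [ 0.3947 -0.342   0.0115] toolY 83.64 w 0.0231 F [-0.5 -0.2 -1.1] | turn 0.0027 sx 0.0009 sy 0.0007 sz 0.0044 q6 -129
```

```bash
python3 -m crank '[[0,0,0.004,0,1],[0,0,0,0,1],[0,0,0,0,0],[0,0,0,0,0],[0,0,0,0,0]]'; python3 -m crank '[[0,0,-0.03,0,0],[0,0,-0.06,0,0],[0,0,-0.06,0,0],[0,0,-0.06,0.11,-0.2],[0,0,0,0.11,-0.2],[0,0,0,0.11,-0.2],[0,0,0,0.11,-0.2],[0,0,0,0.11,-0.2]]'; python3 -m crank '[[0,0,0,0.11,-0.2],[0,0,0,0.11,-0.2],[0,0,0,0.11,-0.2],[0,0,0,0.11,-0.2],[0,0,0,0.11,-0.2],[0,0,0,0.11,-0.2],[0,0,0,0.11,-0.2],[0,0,0,0.04,-0.2]]'; python3 -c "
from h import *
plan(.4735,.339,.023,-38.8)"
```

```text
time: 7.8
tool_pos: [0.3941, -0.3418, 0.0074]
eef_rot: [0.056, 0.998, -0.0, 0.0]
ft_force: [-0.5, -0.6, -0.6]
width: 0.0427
grasp_force: 0.0
time: 8.8
tool_pos: [0.3941, -0.3418, 0.1753]
eef_rot: [0.471, 0.882, 0.0, 0.0]
ft_force: [0.6, -0.1, -1.0]
width: 0.0515
grasp_force: 0.0
time: 9.8
tool_pos: [0.3941, -0.3418, 0.1753]
eef_rot: [0.903, 0.431, -0.0, -0.0]
ft_force: [0.3, -0.2, -0.1]
width: 0.0511
grasp_force: 0.0
t=9.80 pos [ 0.3941 -0.3418  0.1753] toolY -38.99 w 0.0511 F [ 0.3 -0.2 -0.1] | turn -0.0021 sx 0.7254 sy -0.4559 sz 0.1904 q6 -6
```

```bash
python3 -m crank '[[0.06,-0.038,0,0,-0.2],[0.06,-0.038,0,0,-0.2],[0.06,-0.038,0,0,-0.2],[0.06,-0.038,0,0,-0.2],[0.06,-0.038,0,0,-0.2],[0.06,-0.038,0,0,-0.2],[0.06,-0.038,0,0,-0.2],[0.06,-0.038,0,0,-0.2]]'; python3 -m crank '[[0.06,-0.038,0,0,-0.2],[0.06,-0.038,0,0,-0.2],[0.06,-0.038,0,0,-0.2],[0.06,-0.038,0,0,-0.2],[0,0,0.06,0,-0.2],[0,0,0,0,-0.2],[0,0,0,0,-0.2]]'; python3 - <<'E'
from h import *
plan(.4735,.339,.023,-38.8)
T,S=grab('top'),grab('scene')
for f,r in((T,(440,210,530,345)),(S,(100,200,200,320))):
    m,ct,c,st=blob(f,'orange',r); w=onplane(f,np.argwhere(m)[:,::-1],.016); l=fit(w); print(st,w.mean(0),np.degrees(np.arctan2(l[1],l[0])))
cv2.imwrite('pics/s4.png',np.hstack([cv2.resize(f['color'][y:y+200,x:x+200],None,fx=2,fy=2) for f,x,y in((T,370,170),(S,400,130))])[:,:,::-1])
E
```

```text
time: 10.8
tool_pos: [0.4449, 0.1118, 0.1755]
eef_rot: [0.902, 0.432, 0.0, 0.0]
ft_force: [1.2, -1.1, -0.0]
width: 0.0512
grasp_force: 0.0
time: 11.68
tool_pos: [0.471, 0.3355, 0.1289]
eef_rot: [0.902, 0.432, 0.001, -0.0]
ft_force: [0.0, -0.1, -0.0]
width: 0.0513
grasp_force: 0.0
t=11.68 pos [0.471  0.3355 0.1289] toolY -38.82 w 0.0513 F [ 0.  -0.1 -0. ] | turn -0.0002 sx 0.0054 sy -0.0004 sz 0.1324 q6 71
[475 277  12  39 399] [ 0.39163347 -0.34293815  0.016     ] -6.4656763
[145 224  12  36 383] [ 0.38945598 -0.34365312  0.016     ] -6.0652723
```

View pics/s4.png

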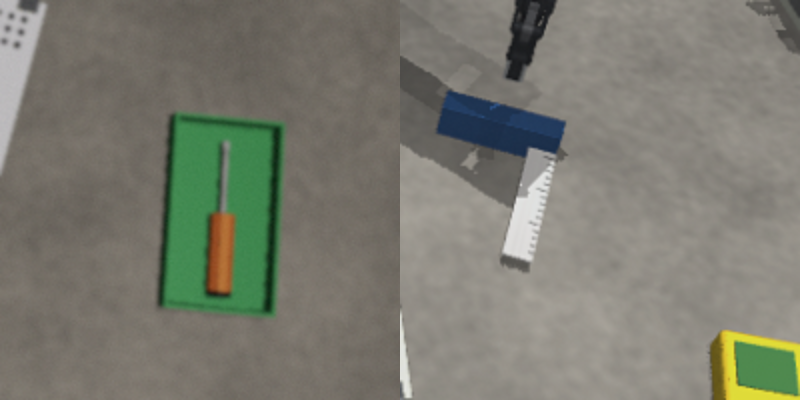

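The left crop shows the driver flat in the tray at (220, 220). The right crop shows the gripper above the stock, and the square hasn't moved. I'll descend and grip the stock.

```bash
python3 -m crank '[[0.005,0,0.05,0,-0.2],[0,0,0.05,0,-0.2],[0,0,0.025,0,-0.2],[0,0,0.006,0,-0.2],[0,0,0,0,-0.2],[0,0,0,0,-0.2]]';  python3 -m crank '[[0,0,0,0,1],[0,0,0,0,1],[0,0,0,0,1],[0,0,0,0,1]]' 80; python3 -c "
from h import *
plan(.4735,.339,.023,-38.8)"
```

```text
time: 12.52
tool_pos: [0.4736, 0.3392, 0.0239]
eef_rot: [0.902, 0.432, 0.001, -0.0]
ft_force: [0.1, -0.3, 0.5]
width: 0.0513
grasp_force: 0.0
time: 13.02
tool_pos: [0.4731, 0.3392, 0.0235]
eef_rot: [0.902, 0.432, 0.001, -0.0]
ft_force: [-3.0, -0.4, 7.1]
width: 0.0285
grasp_force: 78.6
t=13.03 pos [0.4731 0.3392 0.0235] toolY -38.77 w 0.0285 F [-3.  -0.4  7.1] | turn 0.0004 sx 0.0001 sy 0.0005 sz 0.0006 q6 71
```

```bash
python3 -m crank '[[0,0,-0.03,0,1],[0,0,-0.05,0,1],[0,0,-0.05,0,1],[0,0,0,-0.08,1],[0,0,0,-0.08,1],[0,0,0,-0.08,1],[0,0,0,0,1]]'; python3 -c "
from h import *
plan(.4864,-.0186,.125,-17.15)"
```

```text
time: 13.9
tool_pos: [0.4727, 0.3386, 0.1261]
eef_rot: [0.805, 0.593, -0.001, -0.0]
ft_force: [-0.1, 0.0, -5.6]
width: 0.0288
grasp_force: 80.7
t=13.90 pos [0.4727 0.3386 0.1261] toolY -17.22 w 0.0288 F [-0.1  0.  -5.6] | turn -0.0008 sx -0.4216 sy 0.1481 sz 0.0014 q6 49
```

```bash
python3 -m crank '[[-0.03,0.01,0,0,1],[-0.056,0.02,0,0,1],[-0.056,0.02,0,0,1],[-0.056,0.02,0,0,1],[-0.056,0.02,0,0,1],[-0.056,0.02,0,0,1],[-0.056,0.02,0,0,1],[-0.04,0.014,0,0,1]]';python3 -m crank '[[-0.016,0.004,0,0,1],[0,0,0,0,1],[0,0,0,0,1]]'; python3 - <<'E'
from h import *
np.set_printoptions(precision=4,suppress=True)
plan(.4864,-.0186,.125,-17.15)
f=grab('scene'); s=arm.read_state(); zb=s['tool_pos'][2]-.0235
m,ct,c,st=blob(f,'blue',(200,80,480,330)); print(st)
w=onplane(f,ct,zb+.046); print('stock z46',cv2.minAreaRect(w[:,:2].astype(np.float32)*1000))
cv2.imwrite('pics/s5.png',cv2.resize(f['color'][130:350,230:450],None,fx=2.7,fy=2.7,interpolation=2)[:,:,::-1])
E
```

```text
time: 14.9
tool_pos: [0.4869, -0.0074, 0.1265]
eef_rot: [0.806, 0.592, -0.0, 0.0]
ft_force: [-0.0, 0.6, -5.8]
width: 0.0284
grasp_force: 80.7
time: 15.28
tool_pos: [0.4863, -0.0179, 0.1264]
eef_rot: [0.805, 0.594, -0.0, -0.0]
ft_force: [0.6, 0.1, -4.8]
width: 0.0287
grasp_force: 80.8
t=15.28 pos [ 0.4863 -0.0179  0.1264] toolY -17.18 w 0.0287 F [ 0.6  0.1 -4.8] | turn -0.0004 sx -0.0008 sy 0.0004 sz 0.0018 q6 11
[ 268  192   71   26 1348]
stock z46 ((501.9751892089844, -26.14405059814453), (138.36062622070312, 64.33932495117188), 71.9167709350586)
```

View pics/s5.png

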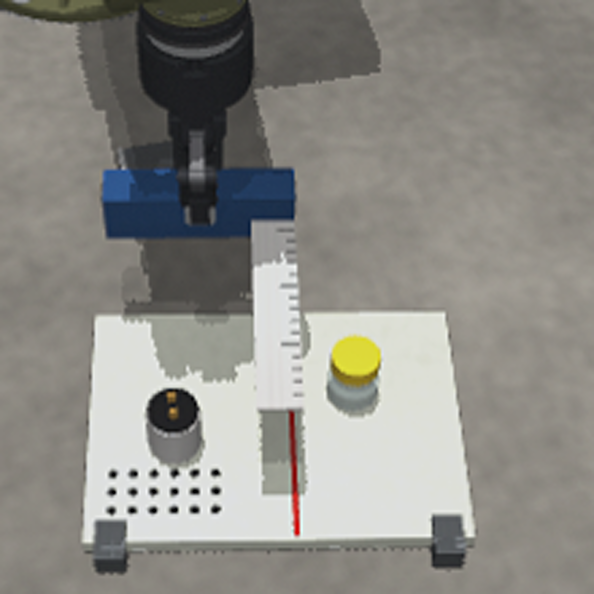

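The picture shows the square held over the panel with the stock at (105–295, 170–238) and the blade's end corners at (258, 408) and (303, 408). The outer edge is nearly over the red line at (297, 535), with the capacitor at (173, 430) and the jar at (355, 375). I'll measure the edge offset numerically.

```bash
cat >> h.py <<'E'
L0=np.array([.525,.0386]); TH=np.radians(-17.15); XH=np.array([np.cos(TH),np.sin(TH)]); YH=np.array([-XH[1],XH[0]])
def inline(w): d=np.asarray(w)[:,:2]-L0; return np.c_[d@XH,d@YH]*1000   # mm in red-line frame
def hedge(f,rows,c0,c1,sign):
    "subpixel strongest bright->dark (sign=-1) or dark->bright edge per row"
    g=cv2.GaussianBlur(f['color'].astype(float).mean(2),(0,0),.7); out=[]
    for r in rows:
        a,b=int(c0(r)),int(c1(r)); d=sign*np.diff(g[r,a:b]); i=int(np.clip(np.argmax(d),1,len(d)-2)); den=d[i-1]-2*d[i]+d[i+1]
        out.append((a+i+.5+(.5*(d[i-1]-d[i+1])/den if den else 0),r))
    return np.array(out)
E
python3 - <<'E'
from h import *
np.set_printoptions(precision=1,suppress=True)
f=grab('scene'); zb=arm.read_state()['tool_pos'][2]-.0235
p=redline(f,(325,240,350,335)); q=inline(onplane(f,p,.016)); print('red scene y vs x',np.polyfit(q[:,0],q[:,1],1),q[:,0].min(),q[:,0].max())
mid=lambda r:(338.9+(r-218)*(342.2-338.9)/(281-218))
e=hedge(f,range(222,280,1),lambda r:mid(r)-4,lambda r:mid(r)+6,-1)
w=inline(onplane(f,e,zb+.020)); print('blade edge', np.c_[w][::6]); k=np.polyfit(w[:,0],w[:,1],1); r=w[:,1]-np.polyval(k,w[:,0]); g=abs(r)<2; print(np.polyfit(w[g,0],w[g,1],1),g.sum())
c=[(230+x/2.7,130+y/2.7) for x,y in((303,407),(258,407))]; print('blade tip corners',inline(onplane(f,c,zb+.019)))
c=[(230+x/2.7,130+y/2.7) for x,y in((294,237),(104,237))]; print('stock inner bottom corners',inline(onplane(f,c,zb)))
c=[(230+x/2.7,130+y/2.7) for x,y in((294,170),(105,170))]; print('stock outer top corners',inline(onplane(f,c,zb+.046)))
E
```

```text
red scene y vs x [ 0.  -1.3] 92.20496196144116 194.1393860802415
blade edge [[ 21.5   0.5]
 [ 36.4   2.1]
 [ 51.1   2. ]
 [ 65.4  -9.1]
 [ 79.7   1.8]
 [ 93.6   2.4]
 [107.2   2.7]
 [120.5  -2.1]
 [133.7  -4.2]
 [146.6  -4.3]]
[-0.   3.3] 22
blade tip corners [[156.2   1.8]
 [155.7 -28. ]]
stock inner bottom corners [[  -5.7    3.3]
 [  -8.  -138.9]]
stock outer top corners [[ -31.4    2.8]
 [ -33.6 -135.8]]
```

```bash
python3 -m crank '[[-0.004,0,0.03,0,1],[0,0,0.04,0,1],[0,0,0.035,0,1],[0,0,0.015,0,1],[0,0,0.005,0,1],[0,0,0,0,1],[0,0,0,0,1]]'; python3 - <<'E'
from h import *
np.set_printoptions(precision=1,suppress=True)
plan(.4864,-.0186,.0235,-17.15)
T,f=grab('top'),grab('scene'); 
cv2.imwrite('pics/s6.png',cv2.resize(f['color'][205:340,255:410],None,fx=5,fy=4.4,interpolation=2)[:,:,::-1])
print([blob(x,'blue',r)[3] for x,r in((T,(200,120,420,300)),(f,(200,80,480,330)))])
E
```

```text
time: 16.25
tool_pos: [0.4859, -0.0218, 0.0273]
eef_rot: [0.805, 0.594, 0.001, 0.0]
ft_force: [-0.7, -0.1, -4.9]
width: 0.0288
grasp_force: 80.6
t=16.25 pos [ 0.5 -0.   0. ] toolY -17.18 w 0.0288 F [-0.7 -0.1 -4.9] | turn -0.0003 sx 0.0040 sy -0.0006 sz 0.0048 q6 10Traceback (most recent call last):
  File "<stdin>", line 6, in <module>
  File "h.py", line 24, in blob
    i=1+np.argmax(st[1:,4]); m=(l==i).astype(np.uint8); ct=max(cv2.findContours(m,cv2.RETR_EXTERNAL,cv2.CHAIN_APPROX_NONE)[0],key=cv2.contourArea)
        ~~~~~~~~~^^^^^^^^^^
    return _wrapfunc(a, 'argmax', axis=axis, out=out, **kwds)
    return bound(*args, **kwds)
ValueError: attempt to get argmax of an empty sequence
```

View pics/s6.png

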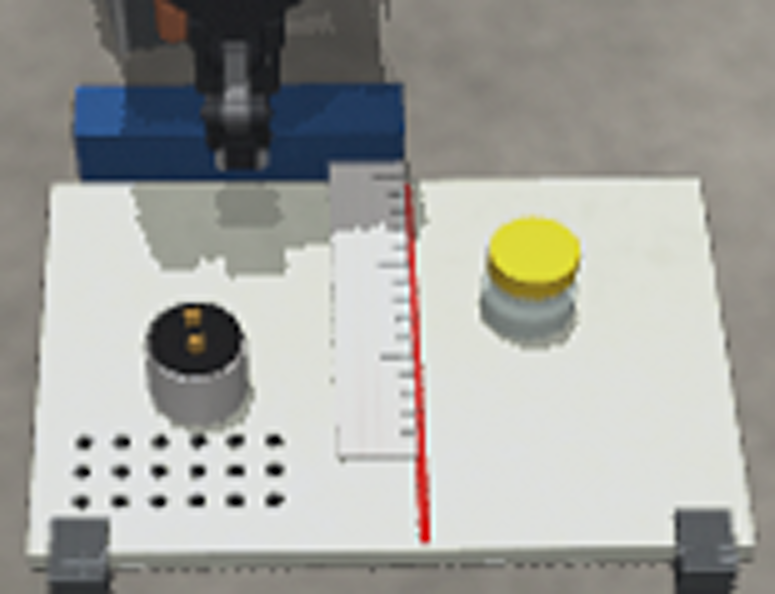

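The picture shows the stock at (75–403, 85–180) right behind the panel's near edge. The blade runs along the left side of the red line, with its end corners at (337, 458) and (418, 458), clear of the capacitor and jar. I'll seat it on the bench, then advance in small steps watching the force.

```bash
python3 -m crank '[[0,0.002,0.0035,0,1],[0,0.002,0,0,1],[0,0,0,0,1],[0,0,0,0,1]]'; cat >> h.py <<'E'
def red(f,rows,a0,b0):
    "per-row red excess: integral & right-half-height edge, left-half-height edge"
    c=f['color'].astype(float); x=c[...,0]-(c[...,1]+c[...,2])/2; out=[]
    for r in rows:
        a=int(a0+(r-242)*.085); v=np.clip(x[r,a:a+b0]-np.median(x[r,a:a+b0]),0,None); out.append((r,v.sum(),a+(v*np.arange(b0)).sum()/max(v.sum(),1)))
    return np.array(out)
def report():
    np.set_printoptions(precision=2,suppress=True)
    f=grab('scene'); o=red(f,range(250,328),330,15)
    for lo,hi in((250,265),(265,280),(280,295),(295,305),(314,326)):
        k=o[(o[:,0]>=lo)&(o[:,0]<hi)]; w=inline(onplane(f,k[:,[2,0]],.016)); print(lo,hi,'redsum',k[:,1].mean(),'x',w[:,0].mean(),'y centroid',w[:,1].mean())
    return f
E
python3 - <<'E'
from h import *
plan(.4864,-.0186,.0235,-17.15); report()
E
```

```text
time: 16.85
tool_pos: [0.4893, -0.0228, 0.0241]
eef_rot: [0.805, 0.594, 0.001, 0.001]
ft_force: [2.0, 1.1, 1.0]
width: 0.0284
grasp_force: 81.3
t=16.85 pos [ 0.4893 -0.0228  0.0241] toolY -17.18 w 0.0284 F [2.  1.1 1. ] | turn -0.0003 sx 0.0040 sy -0.0050 sz 0.0008 q6 10
250 265 redsum 155.13333333333333 x 29.84606679478305 y centroid -0.000538965921206495
265 280 redsum 199.6 x 67.77687808424221 y centroid 0.14167243402466126
280 295 redsum 207.3 x 104.11447741575036 y centroid 0.11807908915328807
295 305 redsum 225.2 x 133.29455645579273 y centroid -0.036591830828990556
314 326 redsum 363.2083333333333 x 177.9344464739836 y centroid -0.6136950221672083
```

```bash
python3 -m crank '[[0.001,0.001,0,0,1],[0,0,0,0,1],[0,0,0,0,1]]'; python3 -m crank '[[0,0.001,0,0,1],[0,0,0,0,1],[0,0,0,0,1]]';python3 -m crank '[[0,0.001,0,0,1],[0,0,0,0,1],[0,0,0,0,1]]'
```

```text
time: 17.27
tool_pos: [0.4894, -0.0222, 0.0237]
eef_rot: [0.805, 0.594, -0.0, -0.0]
ft_force: [-1.8, 0.2, 3.9]
width: 0.0288
grasp_force: 81.2
time: 17.65
tool_pos: [0.49, -0.0224, 0.0237]
eef_rot: [0.805, 0.594, -0.0, -0.0]
ft_force: [-3.1, 0.4, 5.8]
width: 0.0284
grasp_force: 81.3
time: 18.02
tool_pos: [0.4903, -0.0225, 0.0237]
eef_rot: [0.805, 0.594, -0.001, -0.001]
ft_force: [-8.1, 1.7, 8.9]
width: 0.0287
grasp_force: 81.8
```

```bash
python3 -m crank '[[0,0.001,0,0,1],[0,0,0,0,1],[0,0,0,0,1]]'; python3 -m crank '[[0,0.001,0,0,1],[0,0,0,0,1],[0,0,0,0,1]]'; python3 -c "
from h import *
plan(.4903,-.0225,.0237,-17.15);print(arm.read_state()['moment']);report()"
```

```text
time: 18.4
tool_pos: [0.4903, -0.0225, 0.0234]
eef_rot: [0.805, 0.594, -0.001, -0.001]
ft_force: [-12.0, 4.3, 11.0]
width: 0.0285
grasp_force: 82.8
time: 18.77
tool_pos: [0.4904, -0.0225, 0.0234]
eef_rot: [0.805, 0.594, -0.002, -0.002]
ft_force: [-19.8, 5.1, 17.7]
width: 0.0283
grasp_force: 83.6
t=18.77 pos [ 0.4904 -0.0225  0.0234] toolY -17.15 w 0.0283 F [-19.8   5.1  17.7] | turn -0.0000 sx -0.0001 sy -0.0001 sz -0.0004 q6 10
[0.52972139 1.93281898 0.03501543]
250 265 redsum 123.2 x 29.853694732703353 y centroid 0.4806520303177803
265 280 redsum 163.6 x 67.78174306720025 y centroid 0.4445786923675757
280 295 redsum 179.4 x 104.12003259157179 y centroid 0.45924042887905236
295 305 redsum 179.4 x 133.29883935280216 y centroid 0.2228560955192705
314 326 redsum 364.1666666666667 x 177.93488631207813 y centroid -0.5876406040730856
```

```bash
python3 -m crank '[[0,-0.0015,0,0,1],[0,0,0,0,1],[0,0,0,0,0.1],[0,0,0,0,0],[0,0,0,0,0],[0,0,0,0,0]]'; python3 -c "
from h import *
plan(.4903,-.0225,.0237,-17.15);report()"
```

```text
time: 19.58
tool_pos: [0.4914, -0.0228, 0.0236]
eef_rot: [0.805, 0.594, -0.0, -0.0]
ft_force: [0.2, -0.1, -0.2]
width: 0.0424
grasp_force: 0.0
t=19.57 pos [ 0.4914 -0.0228  0.0236] toolY -17.18 w 0.0424 F [ 0.2 -0.1 -0.2] | turn -0.0003 sx -0.0001 sy -0.0014 sz -0.0001 q6 10
250 265 redsum 120.66666666666667 x 29.85392948064456 y centroid 0.4952466291094577
265 280 redsum 157.3 x 67.78181527976321 y centroid 0.44884389227094507
280 295 redsum 168.1 x 104.11980018226815 y centroid 0.4451332674254796
295 305 redsum 172.35 x 133.2983606140136 y centroid 0.19380576356639995
314 326 redsum 363.5 x 177.93440250053482 y centroid -0.6162678704686075
```

```bash
python3 -m crank '[[0,0,-0.02,0,0],[0,0,-0.05,0,0],[0,0,-0.06,0,0],[0,0,-0.06,0,0],[0.04,-0.01,-0.02,0,0],[0.07,-0.03,0,0,1],[0.07,-0.03,0,0,1],[0.07,-0.03,0,0,1]]'; python3 -m crank '[[0.04,-0.03,0,0,1],[0.03,0,0,0,1],[0,0,0,0,1]]'; python3 - <<'E'
from h import *
report(); T,S=grab('top'),grab('scene')
def col(f,P):
    g=cv2.GaussianBlur(f['color'].astype(float),(0,0),.01+.5); return g
cv2.imwrite('pics/s7.png',np.vstack([cv2.resize(T['color'][195:290,255:385],(800,290),interpolation=cv2.INTER_CUBIC),cv2.resize(S['color'][210:262,255:395],(800,297),interpolation=cv2.INTER_CUBIC)])[:,:,::-1])
# stock top faces
for nm,f,r in(('top',T,(240,200,400,300)),('scene',S,(240,190,400,260))):
    try:
        m,ct,c,st=blob(f,'blue',r); w=inline(onplane(f,ct,.046)); 
        # outer (robot side) edge of the stock's top
        cols=np.unique(ct[:,0])[4:-4]; e=np.array([(c,(ct[ct[:,0]==c,1].max() if nm=='top' else ct[ct[:,0]==c,1].min())) for c in cols],float)
        w=inline(onplane(f,e,.046)); print(nm,st,'outer top edge x=a*y+b',np.polyfit(w[:,1],w[:,0],1),'y range',w[:,1].min(),w[:,1].max())
        p=nearedge(f,0,(lambda c:(int(222+(c-248)*.279)-5,int(222+(c-248)*.279)+7)) if nm=='top' else (lambda c:(239,253)),range(256,298) if nm=='top' else range(345,388))
        w=inline(onplane(f,p,.016)); print('   free near edge',np.polyfit(w[:,1],w[:,0],1))
    except Exception as x: print(nm,x)
E
```

```text
time: 20.62
tool_pos: [0.4735, 0.1937, 0.1931]
eef_rot: [0.805, 0.593, 0.001, 0.0]
ft_force: [0.7, -0.4, -0.5]
width: 0.0
grasp_force: 0.0
time: 21.0
tool_pos: [0.4675, 0.2536, 0.1926]
eef_rot: [0.804, 0.594, 0.0, 0.0]
ft_force: [-0.4, -0.9, 0.6]
width: 0.0
grasp_force: 0.0
250 265 redsum 153.23333333333332 x 29.85472122550252 y centroid 0.5456054018493608
265 280 redsum 158.76666666666668 x 67.78229926357577 y centroid 0.4791365877105449
280 295 redsum 169.86666666666667 x 104.12083503176481 y centroid 0.5085709852290086
295 305 redsum 173.85 x 133.2989736776437 y centroid 0.23099502394750365
314 326 redsum 365.75 x 177.9345590320482 y centroid -0.6070220143606369
top [299 239  65  30 870] outer top edge x=a*y+b [  0.   -30.84] y range -134.19634812025555 -11.78748594208406
   free near edge [ 0.   -0.09]
scene [ 270  227   66   19 1187] outer top edge x=a*y+b [ -0.01 -28.49] y range -132.56686885704804 -10.74799963800847
   free near edge [ 0.01 -0.61]
```

View pics/s7.png

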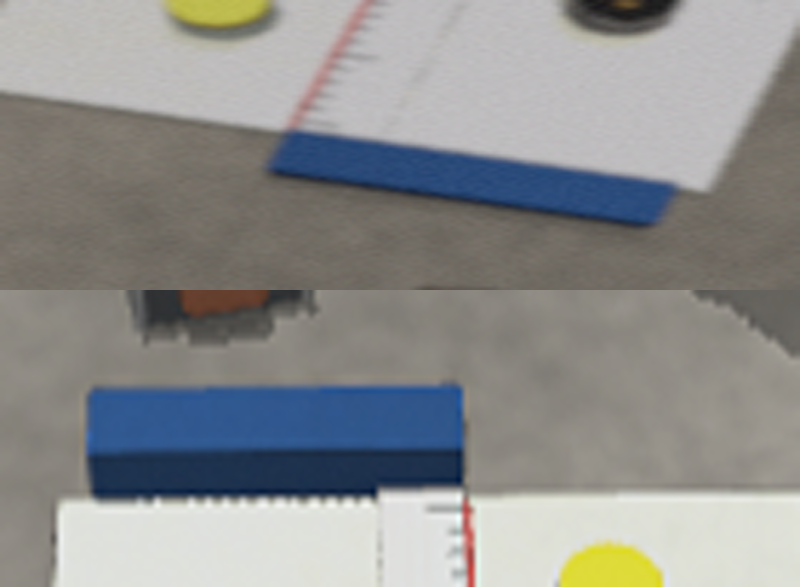

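The two crops show the blue stock lying flush along the panel's near edge: top view (270–675, 130–225), scene view (90–463, 388–495). The blade edge bisects the red line at (468, 530), and its offset along the blade varies by no more than about 0.1 mm. While pushing, the wrist read 20 N of contact force with almost no yaw moment. The jar, capacitor and transformer were not touched, and the gripper is clear. I'm handing in.

```bash
python3 -c "
from station import arm
print(arm.sign_off())"
```

```text
the job is handed in; nothing more can be done
None
```

The job is handed in: the screwdriver lies flat in the green tray, the square's stock is flush along the panel's near edge with its blade edge on the red line, and the capacitor, jar and transformer were left untouched, at about 21 s on the robot's clock (verdict not shown).

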